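# Hang the wheel under the drop hanger

## Task

Pick up the black wheel that carries a steel hook and hang it by that hook on the bottom bar of the yellow loop under the red hanger on the stand. Then pull the wheel straight down until the hanger's sliding rod is out to its unseen end stop and keep a steady pull of about 9 N on it for a moment, keeping the wheel level throughout and never pulling harder than 15 N. Let go gently and leave wheel and hanger hanging clear of the bench and at rest, the hanger still on its stand and the other things where they were.

Things in the scene. Friction and masses are not known exactly. Their poses are not given: they have to be found in the camera images.
- wheel: Loose black wheel, 90 mm across, 20 thick, about 0.18 kg, lying flat on the bench. Origin: centre of underside, z up. A 10 mm steel wire hook rises from the hub in its x-z plane: stem cranked to x=-18, inverted V with peak 113 above the underside, nose at x=+18 pointing down and ending 73 above the underside. Mouth opens down, 26 mm wide. Orange grip lug on the -x side.
- saddle (a point): Point in the hook's mouth, 95 mm above the wheel's underside, at x = y = 0 of the wheel: where the centre of the loop's bottom bar lies when the hook is fully seated on it. The nose's lower end is 22 mm below and 18 mm to +x of it; the hook's top is 18 mm above it. Axes as wheel.
- lug (a point): Grip lug: orange upright plate 66 mm long (x), 10 mm thick (y), 26 mm high (z). Site: mid height, 96 mm above the wheel's underside, 58 mm from the saddle towards -x of the wheel; the plate reaches from 29 to 95 mm from the saddle. Pinch it firmly across its thickness (along the wheel's y): the pull acts at the saddle and turns it in a weak grip. Axes as wheel.
- loop (a point): Centre of the bottom bar (8 mm thick, along this point's y) of the yellow wire loop under the hanger. The loop stands in the point's y-z plane, inside 56 mm wide and 68 mm high above the bar. Put the hook's nose through it moving to +x of this point, wheel's x along the point's x. It slides down when pulled; the hanger swings freely about the stand bar.
- hanger: Red telescopic hanger, 0.2 kg, loose: a double hook over the stand bar, peak 17 mm above the origin, sleeve 26 mm across down to -117 mm. Origin: at the stand bar's centre; z up. Its steel rod, with the loop, slides in the sleeve: friction (about 4 N, more than the wheel weighs) holds it; pulled, it comes 12 to 55 mm to a hard stop, unseen and different each time. Lifted 25 mm, it unhooks.
- stand: Fixed stand. Origin on the bench below the centre of its bar, which is 10 mm thick, 76 mm long, runs along the stand's y 410 mm above the bench, between two arms that reach back to a post at x = +110 mm of the stand. Its -x side is open. Blue foot plate 120 x 130 x 12 mm around the post, from x = +50 mm.
- stand_bar (a point): Centre of the stand's bar.
- spare_wheel: Bystander: loose black wheel without a hook, 90 mm across, 20 mm thick (30 mm at its hub). Origin: centre of its underside. It may have changed places with the wheel to hang.
- small_wheel: Bystander: loose black wheel, 68 mm across, 18 mm thick. Origin: centre of its underside.
- oil_bottle: Bystander: white bottle with a red cap, 54 mm across, 150 mm high. Origin: centre of its underside.
- jar: Bystander: amber jar with a red lid, 68 mm across, 80 mm high. Origin: centre of its underside.
- screwdriver: Bystander: orange-handled screwdriver lying flat along its x axis. Origin below its middle.
- wrench: Bystander: steel wrench lying flat along its x axis. Origin below its middle.
- cup: Bystander: blue plastic cup, 80 mm across, 90 mm high. Origin: centre of its underside.

How it is judged:
By the outcome, as a careful person would: the job done as asked, in the order asked, and still so for the second after the job is handed in, with the robot touching nothing.
It also fails if it takes over 48 s, if anything falls off the work surface, if the arm or the gripper's body presses on something with over 40 N, if the wrist force passes 120 N, or if a joint passes its speed limit or range.

## Robot

A 6-joint arm with a two-finger parallel gripper is mounted at the origin on the work surface. World frame = base frame: x ahead of the robot, y to its left, z up, the work surface at z = 0. Lengths are in m, angles in rad, forces in N, time in s.
With the tool pointing down it reaches from about 0.3 to 0.75 m from the base axis. Payload 8.5 kg.
Tool frame: the origin (TCP) lies midway between the tips of the shut fingers; the grasp point (between the pads) lies behind it (env.grasp_offset is the z of the grasp point in the tool frame, in m); z points along the fingers, y is the line along which they close (so a half turn about z gives the same grasp; the last joint's range is limited). The gripper opens to 85 mm and grips with 20 to 120 N. Pads are 22 mm wide; open, the fingers measure 114 mm over their backs; the gripper's body (76 mm by 85 mm) begins 54 mm behind the grasp point. The pads swing forward as they close: fully open they stand 13 mm farther back than shut.
Start: joints at [-1.505, 0.381, 1.297, -0, 1.464, -0.215], TCP at [0.152, -0.528, 0.231] pointing down, gripper open.
Joint ranges: [-3.11, 3.11], [-0.89, 2.33], [0.22, 2.48], [-1.42, 4.56], [0.17, 2.85], [-2.88, 2.88]. Speed limits (rad/s): [2.39, 2.39, 3.14, 3.14, 3.14, 3.14].

## Interface

Orientations are given as a 3x3 rotation matrix whose columns are the frame's x, y, z axes.
In Python, from station import env gives the robot as it stands. The module is installed in compiled form; this text tells all that it offers.
- The arm moves only by the tool step_arm, never from a script. Its argument "moves" is a list of rows, each a list of 3 entries, a list of its own where there are three numbers: the shift along the tool's x, y, z in m, then the turn about the tool's z in rad, then the opening, from 0 (shut) to 1 (fully open). A call has 1 to 10 rows; each row shifts and turns the commanded pose from where the row before left it, along the tool's axes as they then stand; what a row does not reach is not made up. A row lasts 1/12 s, in which the tool goes at most 41.7 mm and 7.16 degrees, less where a joint would pass 70% of its speed; a pose out of reach is approached as far as the arm can. A call with a gripper value outside its range is refused whole. The fingers move at their own pace and stop on an object; "force" is the grip in N (left out, the last holds). Time passes only in rows, so rows that do not move let the fingers close. It gives the time, the measured TCP pose, the force, the opening and the grip force at its end, in the units of the state.
- env.get_state(): the state, without advancing time (a new reading comes with each control period).
- env.read_camera(name): name is "scene" or "top" or "wrist"; returns the picture (384x512x3 uint8, red, green, blue); there is no depth.
- env.camera_info(name): a dict with "K" (3x3 intrinsics, pixels), "k1" (the pictures are not rectified: a ray, as slopes to the right and down, at radius r is drawn at 1 + k1 r^2 times it, then the intrinsics apply), "xyz" and "orientation" of the camera in the world. Camera axes: x right, y up, looking along -z (the intrinsics and any distortion apply to the point x, -y, -z); pixel columns grow to the right and rows downward; lengths in m; the calibration is good to about 2 mm. A picture is of the moment at which its call begins: read the wrist's pose just before it. camera_info takes no time and is no camera call; for the wrist camera it gives the pose at the moment of the call.
- env.finish_job(): hands the job in; it is judged then, once.
The state is a dict: "clock": time; "qpos": joint angles; "qvel": joint speeds; "joint_torque": joint torques, N m; "tcp_pos": TCP position; "orientation": TCP orientation; "force": force on the tool from outside, world axes, zero at the start; "moment": the same for the moment, N m; "grip_width": finger opening in m; "finger_force": force on a finger pad.
Only numpy, scipy, OpenCV 4.12 (cv2) and the standard library are available. Lean on these libraries where they do the work, as an engineer would, in place of code of your own. Each camera call takes 0.05 s, during which the arm holds its last target. There are 200 camera calls.

## Working session

There is one attempt and no reset: what is moved stays moved. The work goes in short steps, Python scripts to look and compute and a tool call to move; the robot and the scene stay as the last step left them, time stands still between calls to the robot, and variables do not carry over. Pictures are saved under pics/ and viewed, at most 10 in all, crops included, and the job is handed in when it is done.

Besides the shell and the picture viewer there is one more tool, called after ">>>" as name([rows], argument=value, ...), one row to a line, values as JSON. step_arm: Moves the arm, as the interface text tells. Its arguments: {"type":"object","properties":{"moves":{"type":"array"},"force":{"type":"number"}},"required":["moves"]}

```bash
mkdir -p pics
cat > h.py <<'E'
import numpy as np, cv2
from station import env
def snap(n,f):
    i=env.camera_info(n); im=env.read_camera(n)
    cv2.imwrite(f'pics/{f}.png',im[...,::-1]); return im,i
def ray(i,u,v):
    K=np.array(i['K']);a=np.array([(u-K[0,2])/K[0,0],(v-K[1,2])/K[1,1]]);s=a.copy()
    for _ in range(20): s=a/(1+i['k1']*(s@s))
    d=np.array(i['orientation'])@np.array([s[0],-s[1],-1]); return np.array(i['xyz']),d/np.linalg.norm(d)
def plane(i,u,v,z):
    o,d=ray(i,u,v); return o+d*(z-o[2])/d[2]
def cross(r1,r2):
    (o,d),(p,e)=r1,r2
    t=np.linalg.lstsq(np.c_[d,-e],p-o,rcond=None)[0]
    a,b=o+t[0]*d,p+t[1]*e; return (a+b)/2,np.linalg.norm(a-b)
def proj(i,P):
    c=np.array(i['orientation']).T@(np.array(P)-np.array(i['xyz']))
    s=np.array([c[0],-c[1]])/-c[2]; s=s*(1+i['k1']*(s@s)); K=np.array(i['K'])
    return s*[K[0,0],K[1,1]]+K[:2,2]
E
python3 - <<'E'
from h import *
ims=[]
for n in ("scene","top","wrist"):
    im,i=snap(n,n+'0'); ims.append(im); print(n,np.round(i['K'],1).tolist(),i['k1'],np.round(i['xyz'],3),np.round(i['orientation'],2).tolist())
print(env.grasp_offset); s=env.get_state(); print(s)
E
```

```text
scene [[384.7, 0.0, 258.6], [0.0, 384.7, 195.9], [0.0, 0.0, 1.0]] -0.1244108299852935 [ 0.994 -0.43   1.298] [[0.69, -0.61, 0.39], [0.72, 0.59, -0.36], [-0.01, 0.53, 0.85]]
top [[487.4, 0.0, 248.3], [0.0, 487.4, 187.8], [0.0, 0.0, 1.0]] 0.04543024288130824 [ 0.296 -0.003  1.784] [[-0.01, 0.99, -0.15], [-1.0, -0.01, 0.0], [0.0, 0.15, 0.99]]
wrist [[269.6, 0.0, 254.3], [0.0, 269.6, 195.4], [0.0, 0.0, 1.0]] -0.012318105055534065 [ 0.224 -0.508  0.373] [[0.28, 0.92, 0.28], [-0.96, 0.27, 0.08], [-0.0, -0.29, 0.96]]
-0.0187
{'clock': 0.15, 'qpos': array([-1.50532912e+00,  3.81065699e-01,  1.29800596e+00, -7.66604800e-06,
        1.46358324e+00, -2.15280358e-01]), 'qvel': array([ 0.00070989, -0.00179557, -0.00252303, -0.0012147 , -0.00030254,
       -0.00018234]), 'joint_torque': array([ 2.15708453e-03, -4.48626816e+01, -2.31344783e+01, -2.24182049e-04,
        3.73347299e-03, -2.74432841e-05]), 'tcp_pos': array([ 0.15238329, -0.52825707,  0.23086769]), 'orientation': array([[ 9.60848357e-01,  2.77074773e-01, -7.70983149e-05],
       [ 2.77074696e-01, -9.60847798e-01,  1.05947181e-03],
       [ 2.19473165e-04, -1.03935374e-03, -9.99999436e-01]]), 'force': array([ 0.28929431,  0.0794585 , -0.52622163]), 'moment': array([0.03950644, 0.00073576, 0.01654875]), 'finger_force': 0.0, 'grip_width': 0.08586850138322394}
```

View pics/scene0.png

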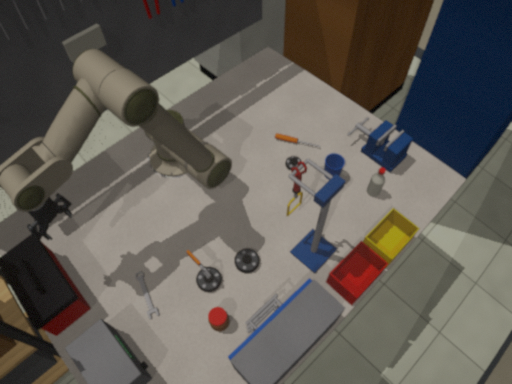

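View pics/top0.png

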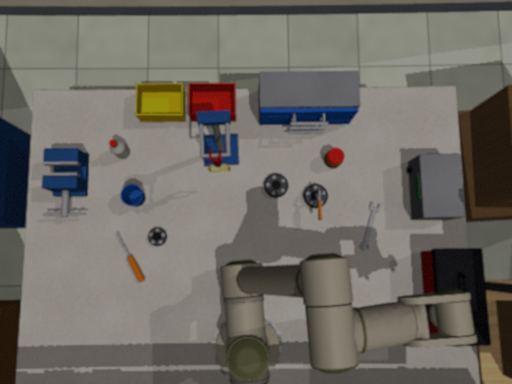

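The scene view shows the hooked wheel with its orange lug at about (208,278) and the yellow loop at (295,204). In the top view the hooked wheel is at (316,195) and the loop at (218,169). I'll enlarge crops of both.

Run:
```python
from h import *
s=cv2.imread('pics/scene0.png');t=cv2.imread('pics/top0.png')
R=lambda im,x,y,w,h:cv2.resize(im[y:y+h,x:x+w],(400,300),interpolation=cv2.INTER_CUBIC)
m=np.vstack([np.hstack([R(s,160,235,80,60),R(s,260,150,100,75)]),np.hstack([R(t,280,170,80,60),R(t,180,105,100,75)])])
cv2.imwrite('pics/m1.png',m)
```

```text
(no output)
```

View pics/m1.png

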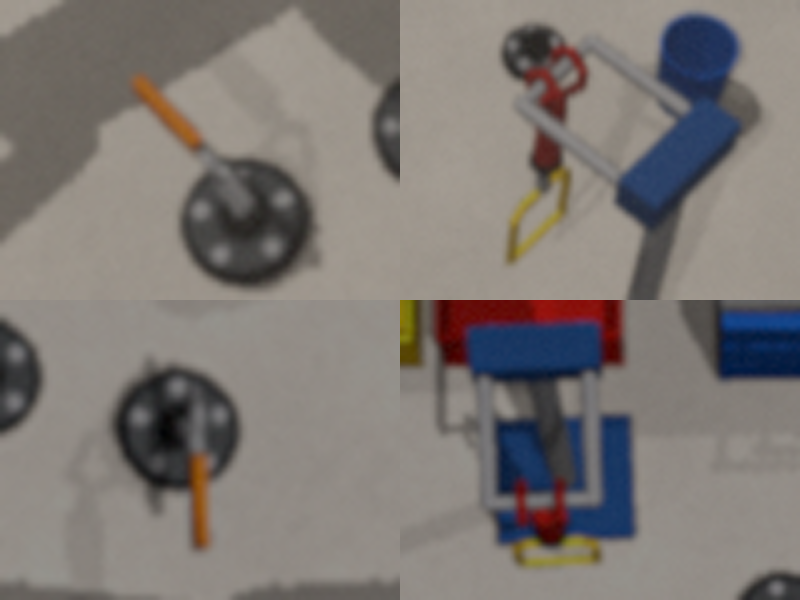

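The crops show the lug in the scene from about (188,251) to (200,264), and in the top view from (320,201) to (320,220). The yellow loop's bottom bar runs from (288,215) to (302,202) in the scene. The top view puts it at row 171, columns 210–229.

```bash
cat >> h.py <<'E'
def mask(im,lo,hi,box):
    h=cv2.cvtColor(im,cv2.COLOR_RGB2HSV); m=cv2.inRange(h,lo,hi); z=np.zeros_like(m); x0,y0,x1,y1=box; z[y0:y1,x0:x1]=m[y0:y1,x0:x1]; return z
def rect(m):
    n,l,st,_=cv2.connectedComponentsWithStats(m); k=1+np.argmax(st[1:,4]); ys,xs=np.where(l==k); p=np.c_[xs,ys].astype(np.float32)
    return cv2.minAreaRect(p),p
def axis_ends(m):
    r,p=rect(m); b=cv2.boxPoints(r)
    e=[(b[0]+b[1])/2,(b[2]+b[3])/2] if np.linalg.norm(b[0]-b[1])<np.linalg.norm(b[1]-b[2]) else [(b[1]+b[2])/2,(b[3]+b[0])/2]
    return sorted(e,key=lambda q:q[1])
E
python3 - <<'E'
from h import *
S=cv2.imread('pics/scene0.png')[...,::-1].copy();T=cv2.imread('pics/top0.png')[...,::-1].copy()
si,ti=env.camera_info('scene'),env.camera_info('top')
O=((5,120,110),(20,255,255))
es=axis_ends(mask(S,*O,(175,240,215,280)));et=axis_ends(mask(T,*O,(300,190,335,230)))
print(es,et)
for a,b in ((es[0],et[1]),(es[1],et[0])): print('lug end',cross(ray(si,*a),ray(ti,*b)))
print('lug mid',cross(ray(si,*(es[0]+es[1])/2),ray(ti,*(et[0]+et[1])/2)))
Y=((20,120,70),(35,255,255))
ms=mask(S,*Y,(280,185,310,220));mt=mask(T,*Y,(205,160,235,175))
for m in(ms,mt):
    r,p=rect(m);print(r,p.min(0),p.max(0))
cb=lambda x,y:(260+(x-400)/4,150+y/4); ct=lambda x,y:(180+(x-400)/4,105+(y-300)/4)
for a,b in (((512,259),(520,563)),((566,207),(597,559)),((512,218),(516,545)),((567,172),(600,542)),((523,102),(601,500)),((590,42),(487,503))):
    print(cross(ray(si,*cb(*a)),ray(ti,*ct(*b))))
for a,b in (((512,259),(597,559)),((566,207),(520,563)),((523,102),(487,503)),((590,42),(601,500))):print('alt',cross(ray(si,*cb(*a)),ray(ti,*ct(*b))))
E
```

```text
[array([186.50002, 250.50003], dtype=float32), array([199.00002, 263.00003], dtype=float32)] [array([319.5, 201. ], dtype=float32), array([319.5, 218. ], dtype=float32)]
lug end (array([ 0.43887667, -0.25472338,  0.10645033]), np.float64(0.005070709382458416))
lug end (array([ 0.49980546, -0.25455096,  0.10206341]), np.float64(0.0011723617146702687))
lug mid (array([ 0.46930991, -0.25462027,  0.10373261]), np.float64(0.0017537288344933331))
((291.7500305175781, 205.25001525878906), (8.485280990600586, 19.091880798339844), 45.0) [287. 198.] [300. 214.]
((219.0, 167.5), (20.0, 5.0), 0.0) [209. 165.] [229. 170.]
(array([0.59415486, 0.1047889 , 0.11618522]), np.float64(0.046588921186228004))
(array([0.6059357 , 0.07369186, 0.23809032]), np.float64(0.054967515662398984))
(array([0.59416392, 0.10107777, 0.19257573]), np.float64(0.049572808118516845))
(array([0.60713227, 0.06816022, 0.29832883]), np.float64(0.05241617648880658))
(array([0.6009432 , 0.04732044, 0.41140361]), np.float64(0.00955560174913053))
(array([0.59810888, 0.12649727, 0.40643827]), np.float64(0.0015518620516836205))
alt (array([0.60124219, 0.05713882, 0.17328147]), np.float64(0.004844179057833508))
alt (array([0.59877957, 0.12273184, 0.17785221]), np.float64(0.008259644576524904))
alt (array([0.59202535, 0.1074024 , 0.35570472]), np.float64(0.05605908123960146))
alt (array([0.6070909 , 0.0643889 , 0.46580357]), np.float64(0.061109139488426355))
```

>>> step_arm([
  [[0.037, -0.0178, 0], 0, 1],
  [[0.037, -0.0178, 0], 0, 1],
  [[0.037, -0.0178, 0], 0, 1],
  [[0.037, -0.0178, 0], 0, 1],
  [[0.037, -0.0178, 0], 0, 1],
  [[0.037, -0.0178, 0], 0, 1],
  [[0.037, -0.0178, 0], 0, 1],
  [[0.037, -0.0178, 0], 0, 1],
  [[0.037, -0.0178, 0], 0, 1],
  [[0.037, -0.0178, 0], 0, 1],
])

```text
clock: 0.98
tcp_pos: [0.4598, -0.2531, 0.2313]
orientation: [[0.961, 0.277, -0.0], [0.277, -0.961, 0.0], [-0.0, -0.0, -1.0]]
force: [0.1, -0.6, 1.1]
grip_width: 0.0853
finger_force: 0.0
```

>>> step_arm([
  [[0, 0, 0], -0.12, 1],
  [[0, 0, 0], -0.12, 1],
  [[0, 0, 0], -0.12, 1],
  [[0, 0, 0], -0.12, 1],
  [[0, 0, 0], -0.12, 1],
  [[0, 0, 0], -0.12, 1],
  [[0, 0, 0], -0.12, 1],
  [[0, 0, 0], -0.12, 1],
  [[0, 0, 0], -0.12, 1],
  [[0, 0, 0], -0.12, 1],
])

```text
clock: 1.82
tcp_pos: [0.4585, -0.2548, 0.2311]
orientation: [[0.084, 0.996, -0.0], [0.996, -0.084, 0.0], [0.0, -0.001, -1.0]]
force: [-0.1, -0.2, 0.7]
grip_width: 0.0853
finger_force: 0.0
```

>>> step_arm([
  [[0, 0, 0], -0.12, 1],
  [[0, 0, 0], -0.12, 1],
  [[0, 0, 0], -0.12, 1],
  [[0, 0, 0], -0.12, 1],
  [[0, 0, 0], -0.12, 1],
  [[0, 0, 0], -0.12, 1],
  [[0, 0, 0], -0.12, 1],
  [[0, 0, 0], -0.12, 1],
  [[0, 0, 0], -0.12, 1],
  [[0, 0, 0], -0.12, 1],
])

```text
clock: 2.65
tcp_pos: [0.4585, -0.2548, 0.2311]
orientation: [[-0.898, 0.439, -0.0], [0.439, 0.898, 0.0], [0.001, 0.0, -1.0]]
force: [0.6, -0.7, -0.3]
grip_width: 0.0853
finger_force: 0.0
```

>>> step_arm([
  [[0, 0, 0], -0.12, 1],
  [[0, 0, 0], -0.12, 1],
  [[0, 0, 0], -0.12, 1],
  [[0, 0, 0], -0.1, 1],
  [[0, 0, 0], 0, 1],
  [[0, 0, 0], 0, 1],
])

```text
clock: 3.15
tcp_pos: [0.4585, -0.2548, 0.2312]
orientation: [[-1.0, 0.004, -0.0], [0.004, 1.0, 0.0], [0.0, 0.0, -1.0]]
force: [0.1, -0.3, 0.1]
grip_width: 0.0854
finger_force: 0.0
```

Run:
```python
from h import *
im,i=snap('wrist','w1'); T,ti=snap('top','t1');S,si=snap('scene','s1')
e=axis_ends(mask(im,(5,120,110),(20,255,255),(0,0,512,384)));r,p=rect(mask(im,(5,120,110),(20,255,255),(0,0,512,384)));print(e,r)
for z in(.109,.096):print([plane(i,*q,z).round(4) for q in e])
```

```text
[array([253.5, 168. ], dtype=float32), array([253.5, 228. ], dtype=float32)] ((253.5, 198.0), (60.0, 9.0), 90.0)
[array([ 0.4353, -0.2555,  0.109 ]), array([ 0.5002, -0.2558,  0.109 ])]
[array([ 0.4379, -0.2555,  0.096 ]), array([ 0.506 , -0.2558,  0.096 ])]
```

View pics/w1.png

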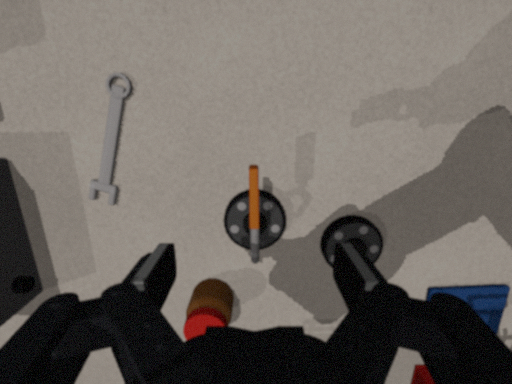

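The wrist view shows the lug running vertically from (253,168) to (253,228), centred between the fingers. That gives zero yaw, with its top edge at z ≈ 0.109. I'll go straight down and grip.

>>> step_arm([
  [[0, -0.001, 0.03], -0.004, 1],
  [[0, 0, 0.035], 0, 1],
  [[0, 0, 0.035], 0, 1],
  [[0, 0, 0.03], 0, 1],
  [[0, 0, 0.015], 0, 1],
  [[0, 0, 0.009], 0, 1],
  [[0, 0, 0], 0, 1],
  [[0, 0, 0], 0, 0],
  [[0, 0, 0], 0, 0],
  [[0, 0, 0], 0, 0],
], force=110)

```text
clock: 4.13
tcp_pos: [0.4591, -0.2563, 0.0786]
orientation: [[-1.0, -0.003, 0.002], [-0.003, 1.0, -0.002], [-0.002, -0.002, -1.0]]
force: [0.1, -0.6, 0.3]
grip_width: 0.0515
finger_force: 0.0
```

>>> step_arm([
  [[0, 0, 0], 0, 0],
  [[0, 0, 0], 0, 0],
  [[0, 0, 0], 0, 0],
  [[0, 0, 0], 0, 0],
  [[0, 0, 0], 0, 0],
  [[0, 0, 0], 0, 0],
])

```text
clock: 4.63
tcp_pos: [0.4588, -0.2559, 0.0778]
orientation: [[-1.0, -0.003, 0.001], [-0.003, 1.0, -0.0], [-0.001, -0.0, -1.0]]
force: [0.1, 2.1, 5.2]
grip_width: 0.0084
finger_force: 107.3
```

>>> step_arm([
  [[0, 0, -0.005], 0, 0],
  [[0, 0, -0.015], 0, 0],
  [[0, 0, -0.025], 0, 0],
  [[0, 0, -0.03], 0, 0],
  [[0, 0, -0.025], 0, 0],
  [[0, 0, -0.012], 0, 0],
  [[0, 0, -0.004], 0, 0],
  [[0, 0, 0], 0, 0],
  [[0, 0, 0], 0, 0],
  [[0, 0, 0], 0, 0],
])

```text
clock: 5.47
tcp_pos: [0.4581, -0.2555, 0.1919]
orientation: [[-1.0, -0.003, -0.002], [-0.003, 1.0, 0.002], [0.002, 0.002, -1.0]]
force: [0.0, -0.6, -2.3]
grip_width: 0.0088
finger_force: 107.5
```

>>> step_arm([
  [[0, 0.01, 0], 0, 0],
  [[0, 0.02, 0], 0, 0],
  [[0, 0.03, 0], 0, 0],
  [[0, 0.03, 0], 0, 0],
  [[0, 0.03, 0], 0, 0],
  [[0, 0.03, 0], 0, 0],
  [[0, 0.03, 0], 0, 0],
  [[0, 0.03, 0], 0, 0],
  [[0, 0.03, 0], 0, 0],
  [[0, 0.03, 0], 0, 0],
])

```text
clock: 6.3
tcp_pos: [0.4568, 0.0162, 0.1927]
orientation: [[-1.0, -0.003, -0.001], [-0.003, 1.0, 0.001], [0.001, 0.001, -1.0]]
force: [0.3, 0.6, -2.9]
grip_width: 0.0083
finger_force: 107.4
```

>>> step_arm([
  [[0, 0.03, 0], 0, 0],
  [[0, 0.025, 0], 0, 0],
  [[0, 0.015, 0], 0, 0],
  [[0, 0.005, 0], 0, 0],
  [[0, 0, 0], 0, 0],
  [[0, 0, 0], 0, 0],
  [[0, 0, 0], 0, 0],
  [[0, 0, 0], 0, 0],
])

```text
clock: 6.97
tcp_pos: [0.4575, 0.0883, 0.1932]
orientation: [[-1.0, -0.002, -0.0], [-0.002, 1.0, -0.0], [0.0, -0.0, -1.0]]
force: [-0.7, 0.5, -1.1]
grip_width: 0.0081
finger_force: 107.5
```

Run:
```python
from h import *
f=[]
W,wi=snap('wrist','w2');T,ti=snap('top','t2');S,si=snap('scene','s2')
for k in range(3): 
    s=env.get_state();f.append(s['force']);env.camera_info('wrist')
print(np.round(f,2),s['tcp_pos'],s['moment'])
R=lambda im,x,y,w,h:cv2.resize(im[y:y+h,x:x+w],(400,300),interpolation=cv2.INTER_CUBIC)
m=np.vstack([np.hstack([R(S,250,150,80,60),R(T,180,130,80,60)]),np.hstack([R(W,0,0,512,384),R(W,156,150,200,150)])])
cv2.imwrite('pics/m2.png',m[...,::-1])
```

```text
[[ 0.01  0.49 -2.09]
 [ 0.01  0.49 -2.09]
 [ 0.01  0.49 -2.09]] [0.45754452 0.08856541 0.19329967] [-0.03919277  0.14203168  0.03755608]
```

View pics/m2.png

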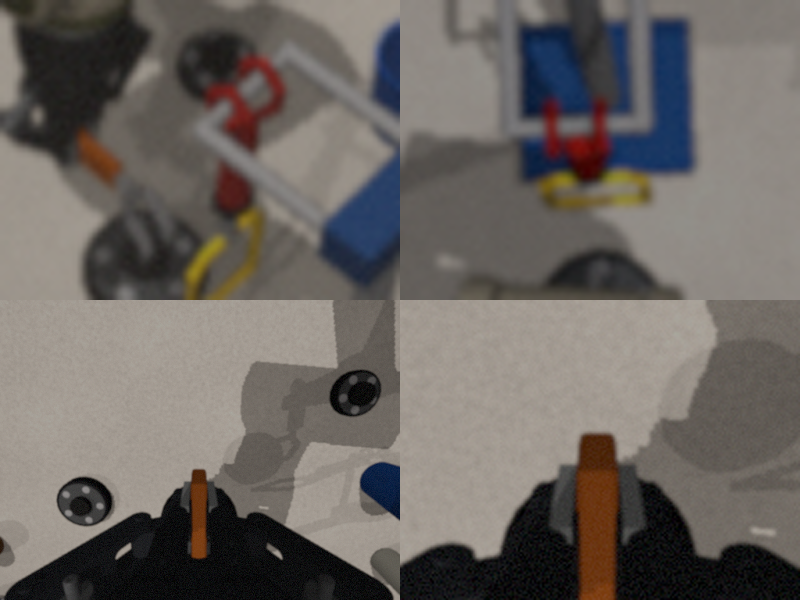

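The crops show the wheel held level in front of the yellow loop, with the lug pinched mid-pad. I'll check the loop's height before inserting the hook.

Run:
```python
from h import *
si,ti=env.camera_info('scene'),env.camera_info('top')
cb=lambda x,y:(260+(x-400)/4-.4,150+y/4-.4); ct=lambda x,y:(180+(x-400)/4-.4,105+(y-300)/4-.4)
for n,a,b in (('bot-',(512,259),(597,560)),('bot+',(566,207),(520,563)),('top-',(514,219),(600,543)),('top+',(567,172),(516,546)),('bar-',(523,102),(601,500)),('bar+',(590,42),(487,503))):
    P,g=cross(ray(si,*cb(*a)),ray(ti,*ct(*b)));print(n,P.round(4),g.round(4))
# bottom bar rows along the vertical plane x=0.600, z from scene alone
for P in ([.6,.06,.175],[.6,.118,.175],[.6,.06,.25],[.6,.118,.25]):
    u=proj(si,P);v=proj(ti,P);print(P,(u-[260,150])*4+[401.6,1.6],(v-[180,105])*4+[401.6,301.6])
```

```text
bot- [0.6006 0.0574 0.1753] 0.0024
bot+ [0.5986 0.1227 0.1809] 0.0053
top- [0.6013 0.0528 0.2471] 0.0037
top+ [0.5995 0.1192 0.242 ] 0.0004
bar- [0.6008 0.0474 0.4136] 0.0071
bar+ [0.598  0.1265 0.4087] 0.001
[0.6, 0.06, 0.175] [512.1656287 257.0997982] [592.80223396 559.9822194 ]
[0.6, 0.118, 0.175] [559.76228869 215.41803961] [523.61937198 560.67798813]
[0.6, 0.06, 0.25] [517.05542264 211.10543005] [589.07419974 542.60439345]
[0.6, 0.118, 0.25] [566.98486385 168.06289182] [516.5987983  543.32674818]
```

>>> step_arm([
  [[-0.005, 0.001, -0.002], 0, 0],
  [[-0.01, 0, 0], 0, 0],
  [[-0.01, 0, 0], 0, 0],
  [[-0.01, 0, 0], 0, 0],
  [[-0.01, 0, 0], 0, 0],
  [[-0.01, 0, 0], 0, 0],
  [[-0.01, 0, 0], 0, 0],
  [[-0.006, 0, 0], 0, 0],
  [[-0.004, 0, 0], 0, 0],
  [[0, 0, 0], 0, 0],
])

```text
clock: 7.95
tcp_pos: [0.5333, 0.0903, 0.1951]
orientation: [[-1.0, -0.003, 0.0], [-0.003, 1.0, -0.0], [-0.0, -0.0, -1.0]]
force: [-0.8, 0.9, -1.9]
grip_width: 0.0083
finger_force: 107.5
```

Run:
```python
from h import *
W,wi=snap('wrist','w3');T,ti=snap('top','t3');S,si=snap('scene','s3')
s=env.get_state();print(s['force'],s['tcp_pos'])
R=lambda im,x,y,w,h:cv2.resize(im[y:y+h,x:x+w],(400,300),interpolation=cv2.INTER_CUBIC)
cv2.imwrite('pics/m3.png',np.hstack([R(S,260,160,64,48),R(T,190,130,64,48)])[...,::-1])
```

```text
[ 0.28885957  0.13323576 -1.83622429] [0.53219355 0.09037665 0.19531506]
```

View pics/m3.png

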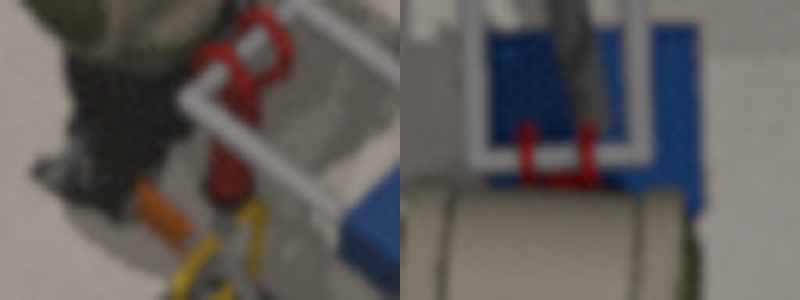

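Run:
```python
from h import *
si,ti=env.camera_info('scene'),env.camera_info('top')
for z in np.arange(.2,.5,.04): print(round(z,2),(proj(si,[.532,.0904,z])-[260,160])*6.25, 'row at z, x of top edge:',plane(ti,190+80*.16,130+190*.16,z).round(3)[0])
```

```text
0.2 [123.8371605  200.84029609] row at z, x of top edge: 0.627
0.24 [126.41790094 160.21794896] row at z, x of top edge: 0.619
0.28 [129.13023327 117.36470832] row at z, x of top edge: 0.61
0.32 [131.98369598  72.1027582 ] row at z, x of top edge: 0.602
0.36 [134.98865255  24.2363542 ] row at z, x of top edge: 0.594
0.4 [138.15635638 -26.45020911] row at z, x of top edge: 0.585
0.44 [141.49901355 -80.19483689] row at z, x of top edge: 0.577
0.48 [ 145.02983899 -137.26007479] row at z, x of top edge: 0.569
```

>>> step_arm([
  [[0, 0, 0.005], 0, 0],
  [[0, 0, 0.005], 0, 0],
  [[0, 0, 0.005], 0, 0],
  [[0, 0, 0.005], 0, 0],
  [[0, 0, 0.003], 0, 0],
  [[0, 0, 0.002], 0, 0],
  [[0, 0, 0], 0, 0],
])

```text
clock: 8.68
tcp_pos: [0.5323, 0.0904, 0.1698]
orientation: [[-1.0, -0.003, -0.001], [-0.003, 1.0, 0.0], [0.001, 0.0, -1.0]]
force: [0.3, -0.3, -1.5]
grip_width: 0.0082
finger_force: 107.5
```

>>> step_arm([
  [[0, 0, 0.002], 0, 0],
  [[0, 0, 0.002], 0, 0],
  [[0, 0, 0.001], 0, 0],
  [[0, 0, 0.001], 0, 0],
  [[0, 0, 0], 0, 0],
])

```text
clock: 9.1
tcp_pos: [0.5324, 0.0903, 0.1642]
orientation: [[-1.0, -0.003, -0.0], [-0.003, 1.0, 0.0], [0.0, 0.0, -1.0]]
force: [0.3, -0.0, -1.7]
grip_width: 0.0085
finger_force: 107.5
```

>>> step_arm([
  [[0, 0, 0.001], 0, 0],
  [[0, 0, 0.001], 0, 0],
  [[0, 0, 0], 0, 0],
  [[0, 0, 0], 0, 0],
])

```text
clock: 9.43
tcp_pos: [0.5325, 0.0904, 0.1623]
orientation: [[-1.0, -0.003, -0.0], [-0.003, 1.0, 0.0], [0.0, 0.0, -1.0]]
force: [0.6, -0.8, -1.6]
grip_width: 0.0083
finger_force: 107.5
```

>>> step_arm([
  [[0, 0, 0.001], 0, 0],
  [[0, 0, 0.001], 0, 0],
  [[0, 0, 0], 0, 0],
  [[0, 0, 0], 0, 0],
])

```text
clock: 9.77
tcp_pos: [0.5324, 0.0904, 0.1602]
orientation: [[-1.0, -0.003, -0.0], [-0.003, 1.0, 0.0], [0.0, 0.0, -1.0]]
force: [-0.5, -0.1, -0.7]
grip_width: 0.0088
finger_force: 107.5
```

>>> step_arm([
  [[0, 0, 0.001], 0, 0],
  [[0, 0, 0], 0, 0],
  [[0, 0, 0], 0, 0],
])

```text
clock: 10.02
tcp_pos: [0.5326, 0.0903, 0.1594]
orientation: [[-1.0, -0.003, 0.0], [-0.003, 1.0, -0.0], [-0.0, -0.0, -1.0]]
force: [-0.6, 0.4, -0.6]
grip_width: 0.0084
finger_force: 107.5
```

>>> step_arm([
  [[0, 0, 0.001], 0, 0],
  [[0, 0, 0], 0, 0],
  [[0, 0, 0], 0, 0],
])

```text
clock: 10.27
tcp_pos: [0.5328, 0.0904, 0.1586]
orientation: [[-1.0, -0.003, 0.001], [-0.003, 1.0, -0.0], [-0.001, -0.0, -1.0]]
force: [-0.5, -0.2, 1.0]
grip_width: 0.0084
finger_force: 107.9
```

>>> step_arm([
  [[0, 0, 0.001], 0, 0],
  [[0, 0, 0], 0, 0],
  [[0, 0, 0], 0, 0],
])

```text
clock: 10.52
tcp_pos: [0.5326, 0.0903, 0.1575]
orientation: [[-1.0, -0.003, 0.0], [-0.003, 1.0, -0.0], [-0.0, -0.0, -1.0]]
force: [0.0, -0.7, 1.7]
grip_width: 0.0082
finger_force: 107.9
```

>>> step_arm([
  [[0, 0, 0.001], 0, 0],
  [[0, 0, 0], 0, 0],
  [[0, 0, 0], 0, 0],
])

```text
clock: 10.77
tcp_pos: [0.5325, 0.0904, 0.1563]
orientation: [[-1.0, -0.003, -0.0], [-0.003, 1.0, 0.0], [0.0, 0.0, -1.0]]
force: [0.2, -1.5, 1.7]
grip_width: 0.0082
finger_force: 107.9
```

Contact is felt at TCP z ≈ 0.159. The rod now slides at about 3.6 N above the −1.9 N baseline. The minimum travel of 12 mm leaves room for 6 mm more, then small steps.

>>> step_arm([
  [[0, 0, 0.001], 0, 0],
  [[0, 0, 0.001], 0, 0],
  [[0, 0, 0.001], 0, 0],
  [[0, 0, 0.001], 0, 0],
  [[0, 0, 0.001], 0, 0],
  [[0, 0, 0.001], 0, 0],
  [[0, 0, 0], 0, 0],
])

```text
clock: 11.35
tcp_pos: [0.5324, 0.0904, 0.1501]
orientation: [[-1.0, -0.003, -0.0], [-0.003, 1.0, 0.0], [0.0, 0.0, -1.0]]
force: [-0.3, -0.2, 0.4]
grip_width: 0.0085
finger_force: 107.9
```

Run:
```python
from h import *
f=[]
for k in range(4):
    env.read_camera('wrist'); s=env.get_state(); f.append(np.r_[s['force'],s['tcp_pos'][2],s['moment']])
print(np.round(f,4))
```

```text
[[ 0.081  -0.116   0.3293  0.1501  0.0142 -0.0984  0.0145]
 [-0.4616 -0.2927  1.0456  0.1502  0.0306 -0.0448 -0.0445]
 [ 0.1455  0.3847  0.146   0.1502 -0.0062 -0.0544  0.0333]
 [ 0.0695  0.1648  0.0451  0.1502 -0.0145 -0.0485 -0.0968]]
```

>>> step_arm([
  [[0, 0, 0.0005], 0, 0],
  [[0, 0, 0.0005], 0, 0],
  [[0, 0, 0.0005], 0, 0],
])

```text
clock: 11.8
tcp_pos: [0.5326, 0.0904, 0.1489]
orientation: [[-1.0, -0.003, 0.0], [-0.003, 1.0, 0.0], [-0.0, 0.0, -1.0]]
force: [-0.0, 0.2, 2.0]
grip_width: 0.0087
finger_force: 108.0
```

>>> step_arm([
  [[0, 0, 0.0005], 0, 0],
  [[0, 0, 0.0005], 0, 0],
  [[0, 0, 0.0005], 0, 0],
])

```text
clock: 12.05
tcp_pos: [0.5325, 0.0904, 0.1473]
orientation: [[-1.0, -0.003, 0.0], [-0.003, 1.0, -0.0], [-0.0, -0.0, -1.0]]
force: [0.8, 0.8, 2.0]
grip_width: 0.0086
finger_force: 108.0
```

>>> step_arm([
  [[0, 0, 0.0005], 0, 0],
  [[0, 0, 0.0005], 0, 0],
  [[0, 0, 0.0005], 0, 0],
])

```text
clock: 12.3
tcp_pos: [0.5325, 0.0904, 0.1458]
orientation: [[-1.0, -0.003, -0.0], [-0.003, 1.0, 0.0], [0.0, 0.0, -1.0]]
force: [-0.5, 0.5, 2.0]
grip_width: 0.0083
finger_force: 108.0
```

>>> step_arm([
  [[0, 0, 0.0005], 0, 0],
  [[0, 0, 0.0005], 0, 0],
  [[0, 0, 0.0005], 0, 0],
])

```text
clock: 12.55
tcp_pos: [0.5325, 0.0904, 0.1443]
orientation: [[-1.0, -0.003, -0.0], [-0.003, 1.0, 0.0], [0.0, 0.0, -1.0]]
force: [0.2, -0.0, 2.7]
grip_width: 0.0085
finger_force: 108.0
```

>>> step_arm([
  [[0, 0, 0.0005], 0, 0],
  [[0, 0, 0.0005], 0, 0],
  [[0, 0, 0.0005], 0, 0],
])

```text
clock: 12.8
tcp_pos: [0.5325, 0.0904, 0.1428]
orientation: [[-1.0, -0.003, -0.0], [-0.003, 1.0, 0.0], [0.0, 0.0, -1.0]]
force: [0.4, 1.2, 1.7]
grip_width: 0.0086
finger_force: 108.0
```

>>> step_arm([
  [[0, 0, 0.0005], 0, 0],
  [[0, 0, 0.0005], 0, 0],
  [[0, 0, 0.0005], 0, 0],
])

```text
clock: 13.05
tcp_pos: [0.5325, 0.0904, 0.1413]
orientation: [[-1.0, -0.003, -0.0], [-0.003, 1.0, 0.0], [0.0, 0.0, -1.0]]
force: [-0.7, -0.8, 2.0]
grip_width: 0.0083
finger_force: 108.0
```

>>> step_arm([
  [[0, 0, 0.0005], 0, 0],
  [[0, 0, 0.0005], 0, 0],
  [[0, 0, 0.0005], 0, 0],
])

```text
clock: 13.3
tcp_pos: [0.5325, 0.0904, 0.1398]
orientation: [[-1.0, -0.003, 0.0], [-0.003, 1.0, -0.0], [-0.0, -0.0, -1.0]]
force: [0.1, -0.8, 2.0]
grip_width: 0.0083
finger_force: 108.0
```

>>> step_arm([
  [[0, 0, 0.0005], 0, 0],
  [[0, 0, 0.0005], 0, 0],
  [[0, 0, 0.0005], 0, 0],
])

```text
clock: 13.55
tcp_pos: [0.5325, 0.0904, 0.1383]
orientation: [[-1.0, -0.003, -0.0], [-0.003, 1.0, 0.0], [0.0, 0.0, -1.0]]
force: [-1.2, -0.4, 2.8]
grip_width: 0.0085
finger_force: 108.0
```

>>> step_arm([
  [[0, 0, 0.0005], 0, 0],
  [[0, 0, 0.0005], 0, 0],
  [[0, 0, 0.0005], 0, 0],
])

```text
clock: 13.8
tcp_pos: [0.5325, 0.0903, 0.1368]
orientation: [[-1.0, -0.003, 0.0], [-0.003, 1.0, -0.0], [-0.0, -0.0, -1.0]]
force: [0.1, -0.1, 1.9]
grip_width: 0.0081
finger_force: 108.0
```

>>> step_arm([
  [[0, 0, 0.0005], 0, 0],
  [[0, 0, 0.0005], 0, 0],
  [[0, 0, 0.0005], 0, 0],
])

```text
clock: 14.05
tcp_pos: [0.5325, 0.0904, 0.1353]
orientation: [[-1.0, -0.003, -0.0], [-0.003, 1.0, 0.0], [0.0, 0.0, -1.0]]
force: [-0.4, -0.0, 1.9]
grip_width: 0.0085
finger_force: 108.0
```

>>> step_arm([
  [[0, 0, 0.0005], 0, 0],
  [[0, 0, 0.0005], 0, 0],
  [[0, 0, 0.0005], 0, 0],
])

```text
clock: 14.3
tcp_pos: [0.5325, 0.0904, 0.1338]
orientation: [[-1.0, -0.003, 0.0], [-0.003, 1.0, 0.0], [-0.0, 0.0, -1.0]]
force: [-0.5, -0.2, 2.4]
grip_width: 0.0084
finger_force: 108.0
```

>>> step_arm([
  [[0, 0, 0.0005], 0, 0],
  [[0, 0, 0.0005], 0, 0],
  [[0, 0, 0.0005], 0, 0],
])

```text
clock: 14.55
tcp_pos: [0.5325, 0.0904, 0.1323]
orientation: [[-1.0, -0.003, 0.0], [-0.003, 1.0, -0.0], [-0.0, -0.0, -1.0]]
force: [0.5, 1.1, 1.5]
grip_width: 0.0083
finger_force: 108.0
```

>>> step_arm([
  [[0, 0, 0.0005], 0, 0],
  [[0, 0, 0.0005], 0, 0],
  [[0, 0, 0.0005], 0, 0],
])

```text
clock: 14.8
tcp_pos: [0.5325, 0.0903, 0.1308]
orientation: [[-1.0, -0.003, 0.0], [-0.003, 1.0, -0.0], [-0.0, -0.0, -1.0]]
force: [0.3, 0.2, 1.8]
grip_width: 0.0082
finger_force: 108.0
```

>>> step_arm([
  [[0, 0, 0.0005], 0, 0],
  [[0, 0, 0.0005], 0, 0],
  [[0, 0, 0.0005], 0, 0],
])

```text
clock: 15.05
tcp_pos: [0.5325, 0.0904, 0.1293]
orientation: [[-1.0, -0.003, 0.0], [-0.003, 1.0, 0.0], [-0.0, 0.0, -1.0]]
force: [0.9, -0.3, 2.0]
grip_width: 0.008
finger_force: 108.0
```

>>> step_arm([
  [[0, 0, 0.0005], 0, 0],
  [[0, 0, 0.0005], 0, 0],
  [[0, 0, 0.0005], 0, 0],
])

```text
clock: 15.3
tcp_pos: [0.5325, 0.0904, 0.1278]
orientation: [[-1.0, -0.003, -0.0], [-0.003, 1.0, 0.0], [0.0, 0.0, -1.0]]
force: [0.4, -0.0, 2.1]
grip_width: 0.0083
finger_force: 108.0
```

>>> step_arm([
  [[0, 0, 0.0005], 0, 0],
  [[0, 0, 0.0005], 0, 0],
  [[0, 0, 0.0005], 0, 0],
])

```text
clock: 15.55
tcp_pos: [0.5325, 0.0904, 0.1263]
orientation: [[-1.0, -0.003, -0.0], [-0.003, 1.0, 0.0], [0.0, 0.0, -1.0]]
force: [0.0, 0.2, 0.9]
grip_width: 0.0082
finger_force: 108.0
```

>>> step_arm([
  [[0, 0, 0.0005], 0, 0],
  [[0, 0, 0.0005], 0, 0],
  [[0, 0, 0.0005], 0, 0],
])

```text
clock: 15.8
tcp_pos: [0.5325, 0.0904, 0.1248]
orientation: [[-1.0, -0.003, 0.0], [-0.003, 1.0, 0.0], [-0.0, 0.0, -1.0]]
force: [0.1, 1.0, 1.9]
grip_width: 0.0087
finger_force: 108.0
```

>>> step_arm([
  [[0, 0, 0.0005], 0, 0],
  [[0, 0, 0.0005], 0, 0],
  [[0, 0, 0.0005], 0, 0],
])

```text
clock: 16.05
tcp_pos: [0.5325, 0.0903, 0.1233]
orientation: [[-1.0, -0.003, 0.0], [-0.003, 1.0, -0.0], [-0.0, -0.0, -1.0]]
force: [0.7, -0.3, 2.4]
grip_width: 0.0081
finger_force: 108.0
```

>>> step_arm([
  [[0, 0, 0.0005], 0, 0],
  [[0, 0, 0.0005], 0, 0],
  [[0, 0, 0.0005], 0, 0],
])

```text
clock: 16.3
tcp_pos: [0.5325, 0.0904, 0.1218]
orientation: [[-1.0, -0.003, 0.0], [-0.003, 1.0, 0.0], [-0.0, 0.0, -1.0]]
force: [-0.1, -0.1, 2.6]
grip_width: 0.0085
finger_force: 108.0
```

>>> step_arm([
  [[0, 0, 0.0005], 0, 0],
  [[0, 0, 0.0005], 0, 0],
  [[0, 0, 0.0005], 0, 0],
])

```text
clock: 16.55
tcp_pos: [0.5325, 0.0904, 0.1203]
orientation: [[-1.0, -0.003, -0.0], [-0.003, 1.0, 0.0], [0.0, 0.0, -1.0]]
force: [0.1, -0.1, 0.9]
grip_width: 0.0084
finger_force: 108.0
```

>>> step_arm([
  [[0, 0, 0.0005], 0, 0],
  [[0, 0, 0.0005], 0, 0],
  [[0, 0, 0.0005], 0, 0],
])

```text
clock: 16.8
tcp_pos: [0.5325, 0.0904, 0.1188]
orientation: [[-1.0, -0.003, -0.0], [-0.003, 1.0, 0.0], [0.0, 0.0, -1.0]]
force: [-0.3, -0.0, 1.5]
grip_width: 0.0083
finger_force: 108.0
```

>>> step_arm([
  [[0, 0, 0.0005], 0, 0],
  [[0, 0, 0.0005], 0, 0],
  [[0, 0, 0.0005], 0, 0],
])

```text
clock: 17.05
tcp_pos: [0.5325, 0.0904, 0.1173]
orientation: [[-1.0, -0.003, -0.0], [-0.003, 1.0, -0.0], [0.0, -0.0, -1.0]]
force: [-0.1, -0.1, 2.4]
grip_width: 0.0087
finger_force: 108.0
```

>>> step_arm([
  [[0, 0, 0.0005], 0, 0],
  [[0, 0, 0.0005], 0, 0],
  [[0, 0, 0.0005], 0, 0],
])

```text
clock: 17.3
tcp_pos: [0.5325, 0.0904, 0.1158]
orientation: [[-1.0, -0.003, -0.0], [-0.003, 1.0, 0.0], [0.0, 0.0, -1.0]]
force: [0.0, 0.3, 2.4]
grip_width: 0.0084
finger_force: 108.0
```

>>> step_arm([
  [[0, 0, 0.0005], 0, 0],
  [[0, 0, 0.0005], 0, 0],
  [[0, 0, 0.0005], 0, 0],
])

```text
clock: 17.55
tcp_pos: [0.5325, 0.0904, 0.1143]
orientation: [[-1.0, -0.003, 0.0], [-0.003, 1.0, 0.0], [-0.0, 0.0, -1.0]]
force: [-0.3, 0.1, 1.8]
grip_width: 0.0082
finger_force: 108.0
```

>>> step_arm([
  [[0, 0, 0.0005], 0, 0],
  [[0, 0, 0.0005], 0, 0],
  [[0, 0, 0.0005], 0, 0],
])

```text
clock: 17.8
tcp_pos: [0.5325, 0.0904, 0.1128]
orientation: [[-1.0, -0.003, 0.0], [-0.003, 1.0, 0.0], [-0.0, 0.0, -1.0]]
force: [-1.7, -0.1, 1.4]
grip_width: 0.0086
finger_force: 108.0
```

>>> step_arm([
  [[0, 0, 0.0005], 0, 0],
  [[0, 0, 0.0005], 0, 0],
  [[0, 0, 0.0005], 0, 0],
])

```text
clock: 18.05
tcp_pos: [0.5325, 0.0904, 0.1113]
orientation: [[-1.0, -0.003, -0.0], [-0.003, 1.0, 0.0], [0.0, 0.0, -1.0]]
force: [1.1, 0.4, 0.5]
grip_width: 0.0084
finger_force: 108.0
```

>>> step_arm([
  [[0, 0, 0.0005], 0, 0],
  [[0, 0, 0.0005], 0, 0],
  [[0, 0, 0.0005], 0, 0],
])

```text
clock: 18.3
tcp_pos: [0.5325, 0.0903, 0.1098]
orientation: [[-1.0, -0.003, -0.0], [-0.003, 1.0, 0.0], [0.0, 0.0, -1.0]]
force: [-0.1, -0.5, 1.8]
grip_width: 0.0084
finger_force: 108.0
```

Run:
```python
from h import *
W,wi=snap('wrist','w4');S,si=snap('scene','s4')
s=env.get_state();print(s['force'],s['tcp_pos'],s['moment'])
R=lambda im,x,y,w,h:cv2.resize(im[y:y+h,x:x+w],(400,300),interpolation=cv2.INTER_CUBIC)
cv2.imwrite('pics/m4.png',np.hstack([R(S,250,160,80,60),R(W,156,150,200,150)])[...,::-1])
```

```text
[-0.23297979  0.26042051  0.99545421] [0.53243139 0.09035234 0.10972416] [-0.0106015  -0.08827969  0.00133398]
```

View pics/m4.png

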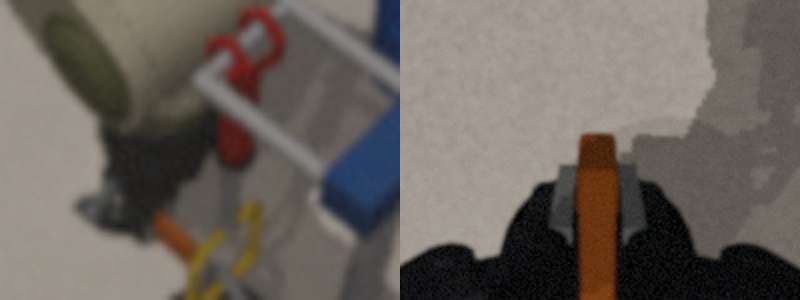

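The rod is visibly drawn out below the sleeve at about (230,190) in the crop. The hook is in the loop and the lug sits in the pads as before. I'll continue.

>>> step_arm([
  [[0, 0, 0.0005], 0, 0],
  [[0, 0, 0.0005], 0, 0],
  [[0, 0, 0.0005], 0, 0],
])

```text
clock: 18.65
tcp_pos: [0.5325, 0.0903, 0.1083]
orientation: [[-1.0, -0.003, -0.0], [-0.003, 1.0, -0.0], [0.0, -0.0, -1.0]]
force: [-0.4, 0.0, 2.7]
grip_width: 0.0085
finger_force: 108.0
```

>>> step_arm([
  [[0, 0, 0.0005], 0, 0],
  [[0, 0, 0.0005], 0, 0],
  [[0, 0, 0.0005], 0, 0],
])

```text
clock: 18.9
tcp_pos: [0.5325, 0.0904, 0.1068]
orientation: [[-1.0, -0.003, -0.0], [-0.003, 1.0, 0.0], [0.0, 0.0, -1.0]]
force: [-0.1, -0.3, 2.7]
grip_width: 0.0087
finger_force: 108.0
```

>>> step_arm([
  [[0, 0, 0.0005], 0, 0],
  [[0, 0, 0.0005], 0, 0],
  [[0, 0, 0.0005], 0, 0],
])

```text
clock: 19.15
tcp_pos: [0.5328, 0.0903, 0.1056]
orientation: [[-1.0, -0.003, 0.001], [-0.003, 1.0, -0.0], [-0.001, -0.0, -1.0]]
force: [-0.2, -1.6, 4.6]
grip_width: 0.0085
finger_force: 108.3
```

>>> step_arm([
  [[0, 0, 0.0003], 0, 0],
  [[0, 0, 0], 0, 0],
])

```text
clock: 19.32
tcp_pos: [0.533, 0.0903, 0.1055]
orientation: [[-1.0, -0.003, 0.002], [-0.003, 1.0, -0.0], [-0.002, -0.0, -1.0]]
force: [-0.7, -0.4, 4.2]
grip_width: 0.0081
finger_force: 108.4
```

```bash
cat > f.py <<'E'
from h import *
f=[]
for k in range(6):
    env.read_camera('wrist'); s=env.get_state(); f.append(np.r_[s['force'],s['tcp_pos'],s['moment'][1]])
print(s['clock'],np.mean(f,0).round(4),np.std(f,0).round(2)[:3])
E
python3 f.py
```

```text
19.6167 [-0.3091 -0.3957  5.1872  0.5329  0.0903  0.1055 -0.3472] [0.41 0.37 0.45]
```

>>> step_arm([
  [[0, 0, 0.0002], 0, 0],
  [[0, 0, 0.0002], 0, 0],
  [[0, 0, 0], 0, 0],
])

```text
clock: 19.87
tcp_pos: [0.5331, 0.0903, 0.1052]
orientation: [[-1.0, -0.003, 0.002], [-0.003, 1.0, -0.0], [-0.002, -0.0, -1.0]]
force: [-0.8, -1.0, 6.7]
grip_width: 0.0083
finger_force: 108.6
```

```bash
python3 f.py
```

```text
20.1667 [ 0.1247 -0.089   6.4705  0.5331  0.0903  0.1053 -0.4099] [0.17 0.34 0.69]
```

>>> step_arm([
  [[0, 0, 0.0002], 0, 0],
  [[0, 0, 0], 0, 0],
  [[0, 0, 0], 0, 0],
  [[0, 0, 0], 0, 0],
  [[0, 0, 0], 0, 0],
  [[0, 0, 0], 0, 0],
  [[0, 0, 0], 0, 0],
  [[0, 0, 0], 0, 0],
  [[0, 0, 0], 0, 0],
  [[0, 0, 0], 0, 0],
])

```text
clock: 21.0
tcp_pos: [0.5332, 0.0903, 0.1052]
orientation: [[-1.0, -0.003, 0.002], [-0.003, 1.0, -0.0], [-0.002, -0.0, -1.0]]
force: [0.6, 0.0, 6.5]
grip_width: 0.0084
finger_force: 108.7
```

```bash
python3 f.py
```

```text
21.3 [-0.1254 -0.5099  6.9563  0.5332  0.0903  0.1052 -0.4596] [0.52 0.78 0.32]
```

>>> step_arm([
  [[0, 0, 0], 0, 0],
  [[0, 0, 0], 0, 0],
  [[0, 0, 0], 0, 0],
  [[0, 0, 0], 0, 0],
  [[0, 0, 0], 0, 0],
  [[0, 0, 0], 0, 0],
])

```text
clock: 21.8
tcp_pos: [0.5332, 0.0903, 0.1052]
orientation: [[-1.0, -0.003, 0.003], [-0.003, 1.0, -0.0], [-0.003, -0.0, -1.0]]
force: [-0.8, 0.1, 6.7]
grip_width: 0.0083
finger_force: 108.7
```

The rod has been held at the stop for about 1.7 s at roughly 8.9 N. I'll relax until the tool carries no load.

>>> step_arm([
  [[0, 0, -0.0005], 0, 0],
  [[0, 0, -0.0005], 0, 0],
  [[0, 0, -0.0004], 0, 0],
  [[0, 0, 0], 0, 0],
  [[0, 0, 0], 0, 0],
])

```text
clock: 22.22
tcp_pos: [0.5325, 0.0904, 0.1058]
orientation: [[-1.0, -0.003, -0.0], [-0.003, 1.0, -0.0], [0.0, 0.0, -1.0]]
force: [0.2, -0.1, 3.9]
grip_width: 0.0083
finger_force: 108.6
```

```bash
python3 f.py
```

```text
22.5167 [-0.2566 -0.2402  3.4435  0.5325  0.0904  0.1058 -0.2256] [0.5  0.37 0.29]
```

>>> step_arm([
  [[0, 0, -0.0005], 0, 0],
  [[0, 0, -0.0005], 0, 0],
  [[0, 0, 0], 0, 0],
  [[0, 0, 0], 0, 0],
])

```text
clock: 22.85
tcp_pos: [0.5321, 0.0904, 0.1064]
orientation: [[-1.0, -0.003, -0.001], [-0.003, 1.0, 0.0], [0.001, 0.0, -1.0]]
force: [0.1, -0.3, -0.9]
grip_width: 0.008
finger_force: 108.1
```

```bash
python3 f.py
```

```text
23.15 [ 0.0413 -0.3178 -1.318   0.5322  0.0904  0.1065  0.084 ] [0.59 0.46 0.68]
```

>>> step_arm([
  [[0, 0, 0.0003], 0, 0],
  [[0, 0, 0], 0, 0],
  [[0, 0, 0], 0, 0],
  [[0, 0, 0], 0, 0],
], force=40)

```text
clock: 23.48
tcp_pos: [0.5325, 0.0904, 0.1065]
orientation: [[-1.0, -0.003, -0.0], [-0.003, 1.0, -0.0], [0.0, -0.0, -1.0]]
force: [-1.5, 0.4, -1.3]
grip_width: 0.0081
finger_force: 108.0
```

```bash
python3 f.py
```

```text
23.7833 [-0.0953  0.1133 -1.0246  0.5325  0.0904  0.1065  0.0876] [0.31 0.18 0.39]
```

>>> step_arm([
  [[0, 0, 0], 0, 0],
  [[0, 0, 0], 0, 0],
  [[0, 0, 0], 0, 0],
  [[0, 0, 0], 0, 0],
], force=20)

```text
clock: 24.12
tcp_pos: [0.5325, 0.0904, 0.1066]
orientation: [[-1.0, -0.003, 0.0], [-0.003, 1.0, -0.0], [-0.0, -0.0, -1.0]]
force: [0.5, -0.4, -1.9]
grip_width: 0.0087
finger_force: 107.9
```

>>> step_arm([
  [[0, 0, 0.0004], 0, 0],
  [[0, 0, 0], 0, 0],
  [[0, 0, 0], 0, 0],
])

```text
clock: 24.37
tcp_pos: [0.5326, 0.0903, 0.1063]
orientation: [[-1.0, -0.003, 0.001], [-0.003, 1.0, -0.0], [-0.001, -0.0, -1.0]]
force: [0.5, -0.0, 0.8]
grip_width: 0.0085
finger_force: 108.0
```

```bash
python3 f.py
```

```text
24.6667 [-0.0263 -0.2073  0.4271  0.5326  0.0904  0.1062 -0.0284] [0.25 0.86 0.76]
```

>>> step_arm([
  [[0, 0, 0], 0, 0.09],
  [[0, 0, 0], 0, 0.1],
  [[0, 0, 0], 0, 0.11],
  [[0, 0, 0], 0, 0.13],
  [[0, 0, 0], 0, 0.15],
  [[0, 0, 0], 0, 0.18],
  [[0, 0, 0], 0, 0.22],
  [[0, 0, 0], 0, 0.26],
  [[0, 0, 0], 0, 0.3],
  [[0, 0, 0], 0, 0.35],
])

```text
clock: 25.5
tcp_pos: [0.5325, 0.0904, 0.1061]
orientation: [[-1.0, -0.003, -0.0], [-0.003, 1.0, 0.0], [0.0, 0.0, -1.0]]
force: [-0.2, -0.1, 0.8]
grip_width: 0.0299
finger_force: 0.0
```

Run:
```python
from h import *
W,wi=snap('wrist','w5');S,si=snap('scene','s5')
R=lambda im,x,y,w,h:cv2.resize(im[y:y+h,x:x+w],(400,300),interpolation=cv2.INTER_CUBIC)
cv2.imwrite('pics/m5.png',np.hstack([R(S,250,160,80,60),R(W,156,150,200,150)])[...,::-1])
```

```text
(no output)
```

View pics/m5.png

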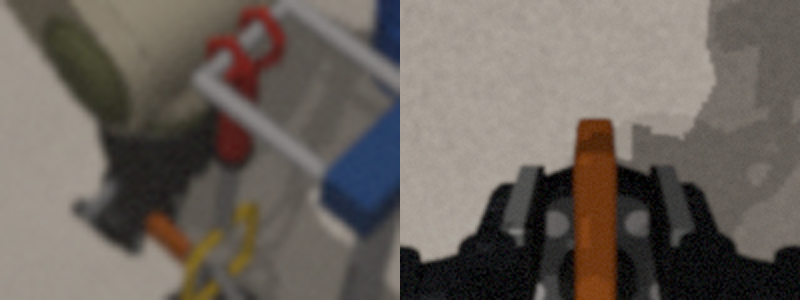

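The fingers are open at (520,195) and (670,195) in the crop and clear of the lug, and the wheel hangs on its own. I'll back away along −x.

>>> step_arm([
  [[0.002, 0, 0], 0, 0.5],
  [[0.005, 0, 0], 0, 0.6],
  [[0.01, 0, 0], 0, 0.6],
  [[0.015, 0, 0], 0, 0.6],
  [[0.02, 0, 0], 0, 0.6],
  [[0.025, 0, 0], 0, 0.6],
  [[0.025, 0, 0], 0, 0.6],
  [[0.025, 0, 0], 0, 0.6],
  [[0.015, 0, 0], 0, 0.6],
  [[0.005, 0, 0], 0, 0.6],
])

```text
clock: 26.43
tcp_pos: [0.3828, 0.0901, 0.1062]
orientation: [[-1.0, -0.003, -0.001], [-0.003, 1.0, 0.0], [0.001, 0.0, -1.0]]
force: [1.0, 1.1, 0.1]
grip_width: 0.0514
finger_force: 0.0
```

>>> step_arm([
  [[0, 0, -0.01], 0, 0.6],
  [[0, 0, -0.02], 0, 0.6],
  [[0, 0, -0.02], 0, 0.6],
  [[0, 0, -0.02], 0, 0.6],
  [[0, 0, -0.01], 0, 0.6],
  [[0, 0, 0], 0, 0.6],
  [[0, 0, 0], 0, 0.6],
  [[0, 0, 0], 0, 0.6],
  [[0, 0, 0], 0, 0.6],
  [[0, 0, 0], 0, 0.6],
])

```text
clock: 27.27
tcp_pos: [0.3853, 0.0899, 0.1854]
orientation: [[-1.0, -0.003, -0.002], [-0.003, 1.0, 0.0], [0.002, 0.0, -1.0]]
force: [0.3, 0.2, 0.9]
grip_width: 0.0513
finger_force: 0.0
```

Run:
```python
from h import *
O=((5,120,110),(20,255,255)); a=[]
for k in range(30):
    S=env.read_camera('scene'); 
    if k%3==0: r,p=rect(mask(S,*O,(255,185,310,225))); a.append(np.r_[p.mean(0),len(p)])
print(np.round(a,2).tolist())
S,si=snap('scene','s6');T,ti=snap('top','t6');print(env.get_state()['clock'])
R=lambda im,x,y,w,h:cv2.resize(im[y:y+h,x:x+w],(400,300),interpolation=cv2.INTER_CUBIC)
cv2.imwrite('pics/m6.png',np.vstack([np.hstack([R(S,250,160,80,60),R(T,180,130,80,60)]),np.hstack([R(S,0,0,512,384),R(T,0,0,512,384)])])[...,::-1])
```

```text
[[281.79998779296875, 204.92999267578125, 54.0], [282.05999755859375, 205.0399932861328, 50.0], [281.8699951171875, 204.9199981689453, 52.0], [281.8800048828125, 204.94000244140625, 52.0], [281.94000244140625, 205.05999755859375, 53.0], [281.79998779296875, 204.94000244140625, 54.0], [282.0199890136719, 205.1300048828125, 55.0], [281.94000244140625, 205.02000427246094, 54.0], [281.75, 204.86000061035156, 51.0], [281.8800048828125, 205.02000427246094, 51.0]]
28.8667
```

View pics/m6.png

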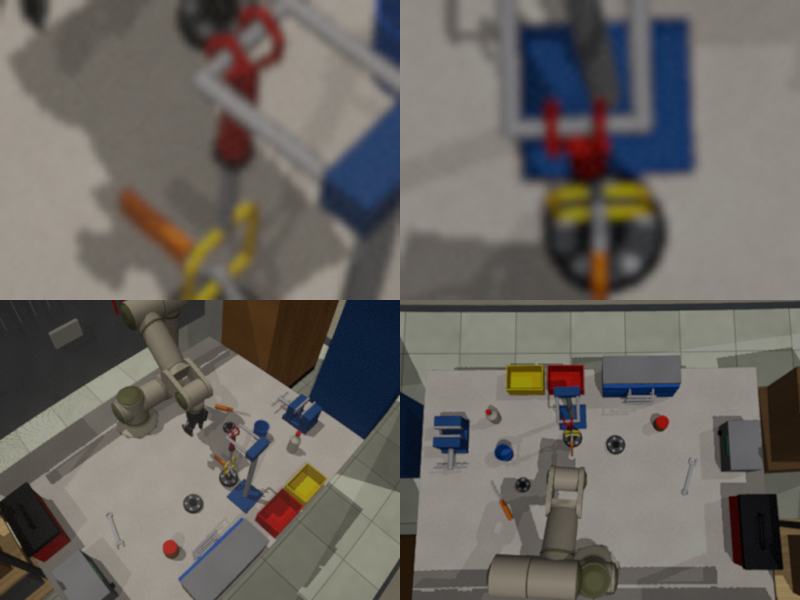

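The wheel hangs still by its hook in the yellow loop (lug centroid steady at scene pixel (282,205)). The rod is out, the hanger is on its bar, the arm is clear and the bystanders have not moved, so I'm handing in.

```bash
python3 -c "
from station import env
print(env.finish_job())"
```

```text
the job is handed in; nothing more can be done
None
```

The job is handed in: the wheel hangs at rest by its hook on the yellow loop, with the rod pulled to its stop and about 9 N held for roughly 1.7 s; the highest pull I read was also about 9 N, the hanger is still on its stand, and the other things look undisturbed.

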